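# Join a split slat socket on its dowels and hold it pressed

### The job

Set the wooden half with the two dowels lengthwise on top of the stand's narrow raised rail, dowels up and centred on it, and let go of it. Then fit the half with the two holes over the dowels, thick dowel in wide hole, until the halves meet all along, and press the pair down onto the rail with a steady push of about 15 N; finish while still holding it pressed like that, without letting go. Leave the other things on the table where they are.

Things in the scene. Friction and masses are not known exactly. Their poses are not given: they have to be found in the camera images.
- rail_top (a point): Middle of the top face of the narrow raised rail of the wooden glue-up stand. Fixed to the table; the rail's top is 130 mm long (its x axis) and 30 mm wide (its y axis), level, 70 mm above the table. Below it the stand's foot is 140 x 80 mm and 15 mm thick.
- lower_center (a point): Centre, half-way up (15 mm above its underside), of the dowel half: loose wooden block 124 mm long (x axis), 44 mm wide (y axis), 30 mm high (z up), about 0.14 kg, two dowels standing up out of its top. The middle 40 mm of its length is only 24 mm high (recess across the top). Starts on the table, dowels up; 44 mm wide to grasp at its middle.
- upper_center (a point): Centre, half-way up (15 mm above underside), of the hole half: loose wooden block 124 mm long (x), 44 mm wide (y), 30 mm high (z up), about 0.12 kg; 6 mm recess under the middle 40 mm of its length, two upright through holes. Starts on the table right way up, turned any way round. Fits only one way round; seated, its centre is 30 mm straight above that of the dowel half.
- thick_dowel (a point): Root of the thick dowel (16 mm diameter) on the dowel half's top face, 41 mm from the half's centre along its +x. It stands 18 mm up; the last 5 mm taper to 10 mm diameter.
- thin_dowel (a point): Root of the thin dowel (10 mm diameter) on the dowel half's top face, 41 mm from the half's centre along its -x. It stands 18 mm up; the last 5 mm taper to 4 mm diameter.
- wide_hole (a point): Centre of the wide hole (18 mm diameter) at the hole half's underside, 41 mm from the half's centre along its +x; meets the root of the thick dowel when seated.
- narrow_hole (a point): Centre of the narrow hole (12 mm diameter) at the hole half's underside, 41 mm from the half's centre along its -x; meets the root of the thin dowel when seated.
- lower: The dowel half as a body (origin: centre of its underside, axes as above).
- upper: The hole half as a body (origin: centre of its underside, axes as above).
- stand: The glue-up stand (origin: centre of its underside, 70 mm below the middle of the rail's top).
- star_a: Bystander: small six-armed lattice star of thin wood, 46 mm across, 24 mm tall (origin: centre of underside).
- star_b: Bystander: second such star, 46 mm across, 24 mm tall (origin: centre of underside).
- offcut: Bystander: short wooden offcut 62 x 44 x 30 mm with a single 13 mm hole and no recess; not part of the job (origin: centre of underside).
- mallet: Bystander: wooden mallet lying down, head 60 x 90 x 50 mm, handle 190 mm beyond it along its own -x (origin: underside of the head).
- glue: Bystander: white glue bottle, 56 mm across, 150 mm tall (origin: centre of underside).
- jar: Bystander: closed glass jar, 60 mm across, 70 mm tall (origin: centre of underside).
- square: Bystander: try square lying flat, stock 110 x 22 x 16 mm, blade 150 mm (origin: underside of the stock's middle).
Things that resemble listed ones, but are neither listed nor needed, are in the scene too. Leave any purple look-alike of the lower alone.

How it is judged:
By the outcome, as a careful person would: the job done as asked, in the order asked, and still so for the second after the job is handed in, while the arm keeps its last pose, push and grip.
It also fails if it takes over 59 s, if anything falls off the work surface, if the arm or the gripper's body presses on something with over 40 N, if the wrist force passes 120 N, or if a joint passes its speed limit or range.

### The arm

A 6-joint arm with a two-finger parallel gripper is mounted at the origin on the work surface. World frame = base frame: x ahead of the robot, y to its left, z up, the work surface at z = 0. Lengths are in m, angles in rad, forces in N, time in s.
With the tool pointing down it reaches from about 0.3 to 0.775 m from the base axis. Payload 14.6 kg.
Tool frame: the origin (TCP) lies at the very end of the fingers, on their centre line; the grasp point (between the pads) lies 19 mm behind it; z points along the fingers, y is the line along which they close (so a half turn about z gives the same grasp; the last joint's range is limited). The gripper opens to 94 mm and grips with 3 to 60 N. Pads are 16 mm wide; open, the fingers measure 119 mm over their backs; the gripper's body (75 mm by 177 mm) begins 78 mm behind the grasp point.
Start: joints at [1.125, 0.3, 1.521, -0, 1.321, -0.067], TCP at [0.203, 0.511, 0.205] pointing down, gripper open.
Joint ranges: [-3.03, 3.03], [-0.79, 2.21], [0.23, 2.52], [-1.04, 4.18], [0, 3.07], [-2.55, 2.55]. Speed limits (rad/s): [2.22, 2.22, 2.57, 3.14, 3.14, 3.14].

### API

Orientations are given as [roll, pitch, yaw] about the fixed x, y, z axes, in that order (R = Rz(yaw) Ry(pitch) Rx(roll)).
In Python, from station import ctrl gives the robot as it stands.
- The arm moves only by the shell command python3 -m pendant 'ROWS' [OPENING] [FORCE]. ROWS is JSON, a list of rows, each a list of 2 entries, a list of its own where there are three numbers: the shift along the world's x, y, z in cm, then the turn about the world's z in rad. A call has 1 to 20 rows; each row shifts and turns the commanded pose from where the row before left it; what a row does not reach is not made up. A row lasts 1/12 s, in which the tool goes at most 41.7 mm and 7.16 degrees, less where a joint would pass 70% of its speed; a pose out of reach is approached as far as the arm can. A call is refused whole if a number of a shift passes 4.17 or a number of a turn 0.125, either way. A call with a gripper value outside its range is refused whole. OPENING is the opening, from 0 (shut) to 1 (fully open), set as the call begins (- or left out, the last holds). The fingers move at their own pace and stop on an object; FORCE is the grip in N (left out, the last holds). Time passes only in rows, so rows that do not move let the fingers close. It gives the time, the measured TCP pose, the force, the opening and the grip force at its end, in the units of the state.
- ctrl.get_obs(): the state, without advancing time (a new reading comes with each control period).
- ctrl.camera(name): name is "scene" or "side" or "wrist"; returns a dict with "color" (400x640x3 uint8, red, green, blue), "intrinsics" (3x3 intrinsics, pixels), "camera_from_world" (4x4, takes a point from world to camera coordinates). Camera axes: x right, y down, z forward; pixel columns grow to the right and rows downward; lengths in m; the calibration is good to about 2 mm. The wrist camera is an equidistant fisheye: a pixel r from the principal point sees the ray r / f radians off the axis. A picture is of the moment at which its call begins. There is no depth.
- ctrl.hand_in(): hands the job in; it is judged then, once.
The state is a dict: "time_s": time; "qpos": joint angles; "joint_vel": joint speeds; "tau": joint torques, N m; "ee_pos": TCP position; "eef_rot": TCP orientation; "force": force on the tool from outside, world axes, zero at the start; "moment": the same for the moment, N m; "grip_width": finger opening in m; "grip_force": force on a finger pad.
Only numpy, scipy, OpenCV 4.12 (cv2) and the standard library are available. Lean on these libraries where they do the work, as an engineer would, in place of code of your own. Each camera call takes 0.05 s, during which the arm holds its last target. There are 200 camera calls.

## Working session

There is one attempt and no reset: what is moved stays moved. The work goes in short steps, Python scripts to look and compute and a shell command to move; the robot and the scene stay as the last step left them, time stands still between calls to the robot, and variables do not carry over. Pictures are saved under pics/ and viewed, at most 10 in all, crops included, and the job is handed in when it is done.

```bash
mkdir -p pics; cat > h.py <<'E'
import numpy as np, cv2
from station import ctrl
def cam(n,save=None):
    c=ctrl.camera(n)
    if save: cv2.imwrite('pics/'+save,c['color'][:,:,::-1])
    return c
def proj(c,P):
    P=np.atleast_2d(P); T=np.array(c['camera_from_world']);K=np.array(c['intrinsics'])
    p=P@T[:3,:3].T+T[:3,3]; q=p@K.T; return q[:,:2]/q[:,2:]
def ray(c,uv,fish=False):
    T=np.array(c['camera_from_world']);K=np.array(c['intrinsics']);R=T[:3,:3]
    x=(uv[0]-K[0,2])/K[0,0]; y=(uv[1]-K[1,2])/K[1,1]
    if fish:
        r=np.hypot(x,y); s=np.sin(r)/r if r>1e-9 else 1; d=np.array([x*s,y*s,np.cos(r)])
    else: d=np.array([x,y,1])
    return -R.T@T[:3,3], R.T@d
def at(c,uv,z,fish=False):
    o,d=ray(c,uv,fish); return o+d*(z-o[2])/d[2]
E
python3 - <<'E'
from h import *
import pickle
D={n:cam(n,n+'0.png') for n in('scene','side','wrist')}
pickle.dump(D,open('d0.pkl','wb'))
for n in D: print(n,np.round(D[n]['intrinsics'],1).tolist(),np.round(D[n]['camera_from_world'],3).tolist())
print(ctrl.get_obs())
E
```

```text
scene [[453.1, 0.0, 325.5], [0.0, 453.1, 196.7], [0.0, 0.0, 1.0]] [[0.799, 0.601, -0.001, -0.438], [0.357, -0.476, -0.803, -0.112], [-0.483, 0.642, -0.595, 1.432], [0.0, 0.0, 0.0, 1.0]]
side [[417.1, 0.0, 318.8], [0.0, 417.1, 200.3], [0.0, 0.0, 1.0]] [[0.999, -0.043, -0.027, -0.509], [-0.044, -0.478, -0.877, 0.095], [0.025, 0.877, -0.479, 1.159], [0.0, 0.0, 0.0, 1.0]]
wrist [[309.7, 0.0, 326.8], [0.0, 309.7, 195.3], [0.0, 0.0, 1.0]] [[0.37, 0.929, -0.002, -0.549], [0.904, -0.359, 0.231, -0.025], [0.214, -0.087, -0.973, 0.389], [0.0, 0.0, 0.0, 1.0]]
{'time_s': 0.15, 'qpos': array([ 1.12541679e+00,  3.00351718e-01,  1.52142969e+00, -1.81229473e-05,
        1.32072066e+00, -6.65800877e-02]), 'joint_vel': array([-0.00064092, -0.00061449, -0.00154532,  0.00179609,  0.00011782,
       -0.00265465]), 'tau': array([ 1.36437826e-03, -5.31970024e+01, -3.52817702e+01,  7.08022574e-02,
        2.36617058e-02, -6.81301731e-05]), 'ee_pos': array([0.20330204, 0.51082728, 0.20501586]), 'eef_rot': array([-3.14068408e+00, -4.29881346e-05,  2.76279768e+00]), 'force': array([-0.51001905, -0.32028045, -0.16380598]), 'moment': array([-0.01193327, -0.00409306,  0.03012469]), 'grip_force': 0.0, 'grip_width': 0.09376404916114509}
```

View pics/scene0.png

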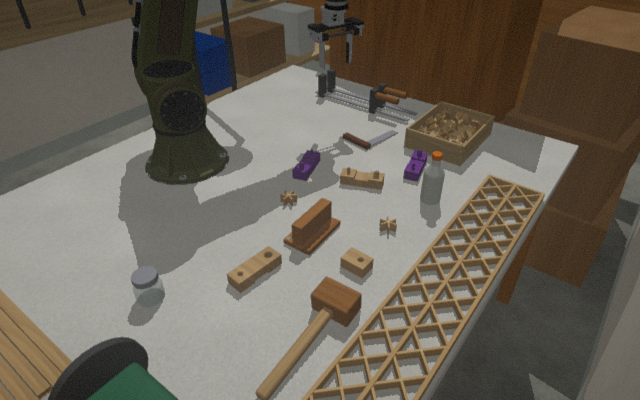

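View pics/side0.png

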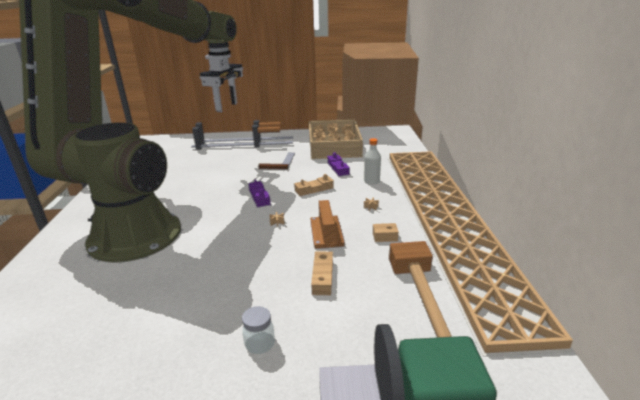

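The scene image has three dowel blocks: natural wood at (362,178), and purple ones at (306,165) and (416,166). The natural one fits, since the purple ones are look-alikes. The hole half is at (255,268) with two holes. The block at (357,262) has one hole, so it's the offcut. The stand is at (312,228). I'll check these in one enlarged composite.

```bash
python3 - <<'E'
from h import *
import pickle
D=pickle.load(open('d0.pkl','rb'))
def crop(n,u,v,w=50,h=37):
    return cv2.resize(D[n]['color'][v-h:v+h,u-w:u+w,::-1],(400,296),interpolation=cv2.INTER_CUBIC)
top=np.hstack([crop('scene',362,178),crop('side',314,186)])
b=np.hstack([crop('scene',255,268),crop('side',322,272)])
cv2.imwrite('pics/c1.png',np.vstack([top,b]))
top=np.hstack([crop('scene',312,228),crop('side',326,225)])
cv2.imwrite('pics/c2.png',top)
E
```

```text
(no output)
```

View pics/c1.png

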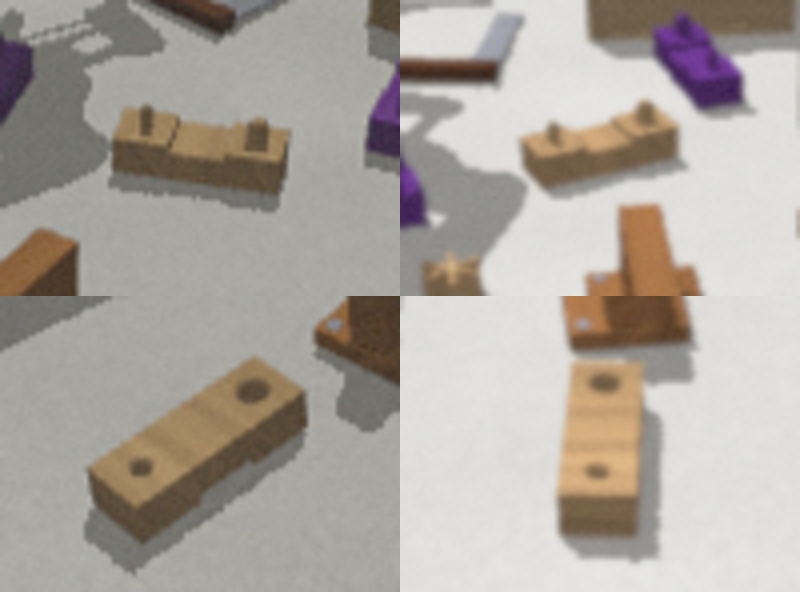

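View pics/c2.png

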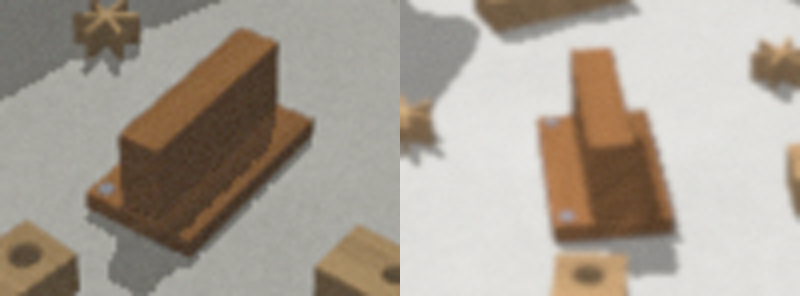

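The crop confirms them. The dowel half is natural wood, with the thick dowel at its right end in both views. The hole half has its wide hole at the end toward the stand. Next I'll fit poses from the corners and dowels in both views.

```bash
cat > fit.py <<'E'
from h import *
from scipy.optimize import least_squares
def fit(views,x0,fish=()):
    """views: list of (cam, {pt:(u,v)}); pose x,y,yaw of body on table"""
    def W(p,P): c,s=np.cos(p[2]),np.sin(p[2]); return np.array([p[0]+c*P[0]-s*P[1],p[1]+s*P[0]+c*P[1],P[2]])
    def res(p): return np.concatenate([(proj(c,[W(p,P) for P in d])-np.array(list(d.values()))).ravel() for c,d in views])
    r=least_squares(res,x0,loss='soft_l1'); return r.x,np.abs(r.fun).reshape(-1,2)
E
python3 - <<'E'
from fit import *
import pickle
D=pickle.load(open('d0.pkl','rb'))
def px(d,o): return {k:(o[0]+(v[0]-2)/4+.125,o[1]+(v[1]-2)/4+.125) for k,v in d.items()}
X,Y=.062,.022
ls={(-.041,0,.03):(147,135),(.041,0,.03):(258,152),(-.041,0,.048):(147,105),(.041,0,.048):(258,119),(-X,-Y,0):(112,174),(X,-Y,0):(277,193),(X,-Y,.03):(282,163),(X,Y,.03):(290,128),(-X,Y,.03):(122,107),(-X,-Y,.03):(113,147)}
ld={(-.041,0,.03):(155,143),(.041,0,.03):(246,122),(-.041,0,.048):(155,124),(.041,0,.048):(246,101),(-X,-Y,0):(150,190),(X,-Y,0):(278,163),(-X,Y,.03):(122,133)}
us={(.041,0,.03):(253,94),(-.041,0,.03):(141,170),(X,Y,.03):(257,60),(X,-Y,.03):(307,97),(-X,Y,.03):(88,172),(-X,-Y,.03):(140,210),(-X,-Y,0):(143,246)}
ud={(.041,0,.03):(204,86),(-.041,0,.03):(197,174),(X,Y,.03):(172,67),(X,-Y,.03):(243,67),(-X,Y,.03):(160,199),(-X,-Y,.03):(237,199),(-X,Y,0):(160,236),(-X,-Y,0):(236,240)}
a,b=.065,.015
ss={(-a,b,.07):(120,137),(-a,-b,.07):(157,152),(a,-b,.07):(278,43),(a,b,.07):(240,29),(-.07,.04,.015):(88,190),(.07,-.04,.015):(313,120),(-.07,-.04,.015):(183,243)}
sd={(-a,b,.07):(187,147),(-a,-b,.07):(234,142),(a,-b,.07):(211,49),(a,b,.07):(172,51),(-.07,.04,.015):(157,233),(.07,-.04,.015):(244,112),(-.07,-.04,.015):(273,225),(.07,.04,.015):(137,118)}
for n,s,d,os,od,y0 in(('lower',ls,ld,(312,141),(264,149),.3),('upper',us,ud,(205,231),(272,235),1.5),('stand',ss,sd,(262,191),(276,188),1.7)):
    cs,cd=D['scene'],D['side']
    s,d=px(s,os),px(d,od); x0=[*at(cs,list(s.values())[0],.03)[:2],y0]
    for v in([(cs,s)],[(cd,d)],[(cs,s),(cd,d)]):
        p,r=fit(v,x0); print(n,np.round(p,4),'maxpx',r.max().round(2),r.mean().round(2))
for nm,uv in(('star_a',(289,198)),('star_b',(388,225)),('offcut',(357,262)),('glue',(432,200)),('purp1',(306,165)),('purp2',(416,166))): print(nm,at(D['scene'],uv,.02).round(3))
E
```

```text
lower [0.5073 0.2311 0.4313] maxpx 2.56 0.58
lower [0.5051 0.2247 0.408 ] maxpx 1.41 0.51
lower [0.5066 0.2307 0.4305] maxpx 2.58 0.68
upper [ 0.5122 -0.2191  1.4645] maxpx 0.73 0.31
upper [ 0.509  -0.223   1.4749] maxpx 1.09 0.37
upper [ 0.5104 -0.22    1.4685] maxpx 1.47 0.68
stand [ 0.5322 -0.0347  1.6182] maxpx 1.29 0.52
stand [ 0.5284 -0.042   1.6178] maxpx 1.48 0.56
stand [ 0.5304 -0.0361  1.6181] maxpx 2.3 0.85
star_a [0.403 0.026 0.02 ]
star_b [0.679 0.09  0.02 ]
offcut [ 0.69  -0.067  0.02 ]
glue [0.721 0.253 0.02 ]
purp1 [0.335 0.185 0.02 ]
purp2 [0.605 0.381 0.02 ]
```

```bash
python3 -m pendant '[[[1.52,-1.4,-0.35],-0.1165],[[1.52,-1.4,-0.35],-0.1165],[[1.52,-1.4,-0.35],-0.1165],[[1.52,-1.4,-0.35],-0.1165],[[1.52,-1.4,-0.35],-0.1165],[[1.52,-1.4,-0.35],-0.1165],[[1.52,-1.4,-0.35],-0.1165],[[1.52,-1.4,-0.35],-0.1165],[[1.52,-1.4,-0.35],-0.1165],[[1.52,-1.4,-0.35],-0.1165],[[1.52,-1.4,-0.35],-0.1165],[[1.52,-1.4,-0.35],-0.1165],[[1.52,-1.4,-0.35],-0.1165],[[1.52,-1.4,-0.35],-0.1165],[[1.52,-1.4,-0.35],-0.1165],[[1.52,-1.4,-0.35],-0.1165],[[1.52,-1.4,-0.35],-0.1165],[[1.52,-1.4,-0.35],-0.1165],[[1.52,-1.4,-0.35],-0.1165],[[1.52,-1.4,-0.35],-0.1165]]' 1
python3 -m pendant '[[[0,0,0],0],[[0,0,0],0],[[0,0,0],0]]'
python3 - <<'E'
from h import *
import pickle
c=cam('wrist'); pickle.dump(c,open('w1.pkl','wb'))
o=ctrl.get_obs();print(o['ee_pos'],o['eef_rot'],o['time_s'])
T=np.array(c['camera_from_world']);K=np.array(c['intrinsics'])
def fp(P):
    p=T[:3,:3]@P+T[:3,3]; r=np.hypot(p[0],p[1]);th=np.arctan2(r,p[2]); return K[:2,2]+K[0,0]*th*p[:2]/r
print([fp(np.array([.507+ .9*s*.041,.231+.43*s*.041,.03])).round() for s in(1,-1)])
u,v=fp(np.array([.507,.231,.03])).astype(int); print(u,v)
im=c['color'][:,:,::-1]; u0,v0=max(0,u-100),max(0,v-75)
print('orig',u0,v0); cv2.imwrite('pics/w1.png',cv2.resize(im[v0:v0+150,u0:u0+200],None,fx=4,fy=4,interpolation=cv2.INTER_CUBIC))
E
```

```text
time_s: 1.82
ee_pos: [0.5079, 0.2301, 0.135]
eef_rot: [-3.142, 0.001, 0.427]
force: [-0.4, 0.5, 0.2]
grip_width: 0.0939
grip_force: 0.0
time_s: 2.07
ee_pos: [0.5069, 0.2313, 0.1353]
eef_rot: [-3.141, 0.0, 0.435]
force: [0.2, -0.4, -0.4]
grip_width: 0.0941
grip_force: 0.0
[0.50684584 0.23159671 0.1355373 ] [-3.14146689e+00  1.13500796e-04  4.35535957e-01] 2.1167
[array([325., 152.]), array([326., 236.])]
325 195
orig 225 120
```

View pics/w1.png

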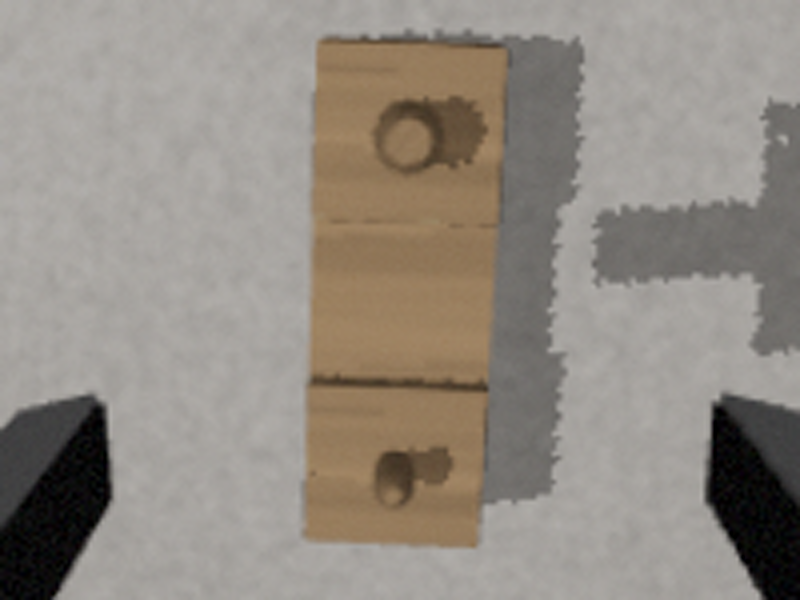

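The wrist view shows the thick dowel at the top (crop 408,138) and the thin one at the bottom (393,485). The block's top corners are at (318,41), (507,46), (478,546) and (304,539). I'll refine the pose from these.

```bash
cat >> fit.py <<'E'
def fproj(c,P):
    T=np.array(c['camera_from_world']);K=np.array(c['intrinsics'])
    p=np.atleast_2d(P)@T[:3,:3].T+T[:3,3]
    return cv2.fisheye.projectPoints(p[:,None],np.zeros(3),np.zeros(3),K,np.zeros(4))[0][:,0]
def wfit(c,d,x0,o,f=4,dz=0):
    """d: {body pt: crop px}; pose x,y,yaw"""
    P=np.array(list(d)); q=np.array(list(d.values()),float); q=np.array(o)+(q+.5)/f-.5
    def res(p):
        s,k=np.sin(p[2]),np.cos(p[2]); return (fproj(c,np.c_[p[0]+k*P[:,0]-s*P[:,1],p[1]+s*P[:,0]+k*P[:,1],P[:,2]+dz])-q).ravel()
    r=least_squares(res,x0,loss='soft_l1'); return r.x,r.fun.reshape(-1,2).round(2)
E
python3 - <<'E'
from fit import *
import pickle
c=pickle.load(open('w1.pkl','rb'));X,Y=.062,.022
d={(X,Y,.03):(318,41),(X,-Y,.03):(507,46),(-X,-Y,.03):(478,546),(-X,Y,.03):(304,539),(.02,Y,.03):(314,220),(.02,-Y,.03):(500,226),(-.02,Y,.03):(311,380),(-.02,-Y,.03):(487,386),(.041,0,.048):(408,138),(-.041,0,.048):(394,490)}
p,r=wfit(c,d,[.507,.231,.43],(225,120));print(p,r.tolist())
E
```

```text
[0.50656354 0.23169635 0.39306953] [[-0.39, -1.41], [0.63, -0.61], [0.35, 0.53], [-0.03, 0.54], [-0.84, -0.86], [-0.04, -0.39], [-1.09, 0.37], [0.74, 0.72], [0.3, 0.03], [0.04, 1.25]]
```

```bash
python3 -m pendant '[[[0,0,-2],-0.04],[[0,0,-2],0],[[0,0,-2],0],[[0,0,-2],0],[[0,0,-2],0],[[0,0,-1.5],0],[[0,0,-1],0],[[0,0,-0.6],0],[[0,0,0],0],[[0,0,0],0]]' 1
python3 -m pendant '[[[0,0,0],0],[[0,0,0],0],[[0,0,0],0],[[0,0,0],0],[[0,0,0],0],[[0,0,0],0],[[0,0,0],0],[[0,0,0],0]]' 0 25
```

```text
time_s: 2.95
ee_pos: [0.5075, 0.2313, 0.005]
eef_rot: [-3.142, -0.001, 0.394]
force: [-0.3, -0.3, 0.6]
grip_width: 0.0941
grip_force: 0.0
time_s: 3.62
ee_pos: [0.5074, 0.2311, 0.0045]
eef_rot: [-3.141, -0.0, 0.393]
force: [-0.0, 1.4, -0.5]
grip_width: 0.0442
grip_force: 0.4
```

```bash
python3 -m pendant '[[[0,0,0],0],[[0,0,0],0],[[0,0,0.5],0],[[0,0,1],0],[[0,0,2],0],[[0,0,2.5],0],[[0,0,3],0],[[0,0,3],0],[[0,0,3],0],[[0,0,3],0]]' 0 25
python3 -m pendant '[[[-0.69,-1.9,0],0.0875],[[-0.69,-1.9,0],0.0875],[[-0.69,-1.9,0],0.0875],[[-0.69,-1.9,0],0.0875],[[-0.69,-1.9,0],0.0875],[[-0.69,-1.9,0],0.0875],[[-0.69,-1.9,0],0.0875],[[-0.69,-1.9,0],0.0875],[[-0.69,-1.9,0],0.0875],[[-0.69,-1.9,0],0.0875],[[-0.69,-1.9,0],0.0875],[[-0.69,-1.9,0],0.0875],[[-0.69,-1.9,0],0.0875],[[-0.69,-1.9,0],0.0875],[[0,0,0],0],[[0,0,0],0],[[0,0,0],0],[[0,0,0],0]]'
python3 - <<'E'
from h import *
import pickle
c=cam('wrist'); pickle.dump(c,open('w2.pkl','wb'))
o=ctrl.get_obs();print(o['ee_pos'],o['eef_rot'],o['time_s'])
cv2.imwrite('pics/w2.png',cv2.resize(c['color'][0:300,240:640,::-1],None,fx=2,fy=2,interpolation=cv2.INTER_CUBIC))
E
```

```text
time_s: 4.45
ee_pos: [0.5071, 0.2308, 0.1869]
eef_rot: [3.142, -0.001, 0.393]
force: [0.3, 0.5, -1.4]
grip_width: 0.0433
grip_force: 25.0
time_s: 5.95
ee_pos: [0.411, -0.0344, 0.1847]
eef_rot: [3.141, -0.0, 1.617]
force: [1.0, -0.1, -2.1]
grip_width: 0.0437
grip_force: 25.0
[ 0.41095686 -0.03441245  0.18459511] [ 3.14146162e+00 -2.73187948e-05  1.61762541e+00] 6.0
```

View pics/w2.png

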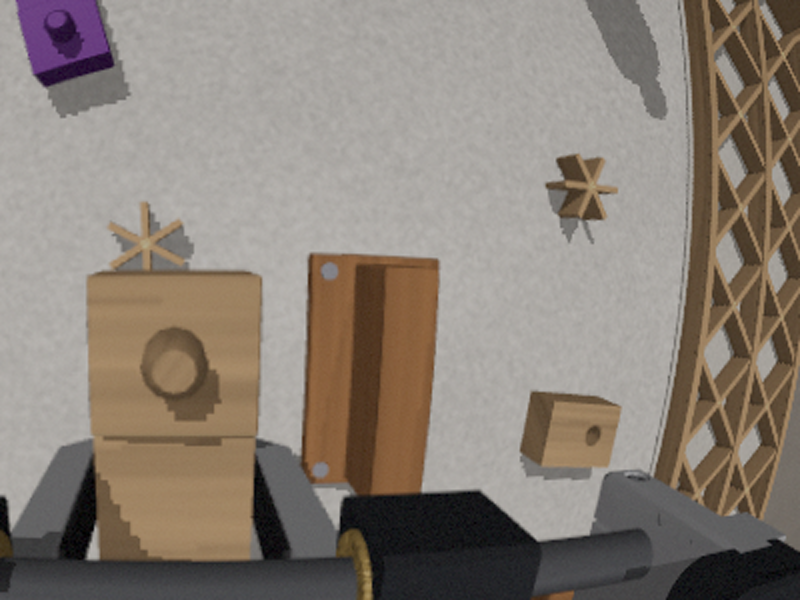

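```bash
python3 - <<'E'
from fit import *
import pickle
c=pickle.load(open('w2.pkl','rb'))
f=lambda u,v:(240+(u+.5)/2-.5,(v+.5)/2-.5)
for n,p,z in(('TL',(386,266),.07),('TR',(438,268),.07),('Ledge',(373,488),.07),('Redge',(422,492),.07),('footTL',(311,254),.015),('footBL',(304,481),.015)): print(n,at(c,f(*p),z,True).round(4))
X,Y=.062,.022
d={(X,Y,.03):(88,276),(X,-Y,.03):(261,276),(.02,Y,.03):(96,437),(.02,-Y,.03):(256,437),(.041,0,.048):(174,366)}
print(wfit(c,d,[.411,-.0345,1.617],(240,0),2,.1801))
a,b=.065,.015
print(wfit(c,{(a,b,.07):(386,266),(a,-b,.07):(438,268),(.07,.04,.015):(311,254),(-.07,.04,.015):(304,481)},[.53,-.036,1.618],(240,0),2))
E
```

```text
TL [0.513  0.0295 0.07  ]
TR [0.5414 0.0312 0.07  ]
Ledge [ 0.52   -0.0858  0.07  ]
Redge [ 0.5492 -0.0879  0.07  ]
footTL [0.4869 0.0322 0.015 ]
footBL [ 0.4952 -0.1039  0.015 ]
(array([ 0.41249109, -0.03707734,  1.61773062]), array([[-1.4 , -0.77],
       [ 1.13, -0.81],
       [-3.11,  0.19],
       [ 1.42,  0.13],
       [ 0.17,  3.02]]))
(array([ 0.53116448, -0.03441798,  1.63157368]), array([[-0.76, -0.11],
       [ 0.72, -0.04],
       [ 0.13, -0.74],
       [-0.02,  2.13]]))
```

```bash
python3 -m pendant '[[[1.5,0,0],0.01],[[1.5,0,0],0],[[1.5,0,0],0],[[1.5,0,0],0],[[1.5,0,0],0],[[1.5,0,0],0],[[1.5,0,0],0],[[1.5,0.05,0],0],[[0,0,0],0],[[0,0,-1.5],0],[[0,0,-1.5],0],[[0,0,-1.5],0],[[0,0,-1.5],0],[[0,0,-1.5],0],[[0,0,-1.5],0],[[0,0,-1],0],[[0,0,-0.6],0],[[0,0,0],0],[[0,0,0],0]]'
python3 -m pendant '[[[0,0,-0.1],0],[[0,0,-0.1],0],[[0,0,0],0],[[0,0,0],0]]'
```

```text
time_s: 7.58
ee_pos: [0.5309, -0.0344, 0.0788]
eef_rot: [3.141, 0.0, 1.628]
force: [-0.2, -0.9, -0.9]
grip_width: 0.0437
grip_force: 25.0
time_s: 7.92
ee_pos: [0.5309, -0.0345, 0.0767]
eef_rot: [3.141, 0.0, 1.628]
force: [0.1, -0.2, -1.0]
grip_width: 0.0437
grip_force: 25.0
```

```bash
python3 -m pendant '[[[0,0,-0.1],0],[[0,0,-0.06],0],[[0,0,0],0],[[0,0,0],0]]'
python3 -m pendant '[[[0,0,-0.06],0],[[0,0,0],0],[[0,0,0],0]]'
python3 - <<'E'
from h import *
import pickle
D={n:cam(n) for n in('scene','side')}; pickle.dump(D,open('d3.pkl','wb'))
L=[]
for n,(u,v) in(('scene',proj(D['scene'],[.531,-.035,.08])[0].astype(int)),('side',proj(D['side'],[.531,-.035,.08])[0].astype(int))):
    print(n,u-50,v-50); L.append(cv2.resize(D[n]['color'][v-50:v+50,u-50:u+50,::-1],(400,400),interpolation=cv2.INTER_CUBIC))
cv2.imwrite('pics/c3.png',np.hstack(L))
E
```

```text
time_s: 8.25
ee_pos: [0.5308, -0.0345, 0.0748]
eef_rot: [-3.142, -0.0, 1.628]
force: [-0.9, -0.8, -2.3]
grip_width: 0.0437
grip_force: 25.0
time_s: 8.5
ee_pos: [0.5309, -0.0345, 0.0744]
eef_rot: [3.141, 0.0, 1.628]
force: [-0.8, -0.2, 2.3]
grip_width: 0.0438
grip_force: 25.0
scene 261 159
side 276 157
```

View pics/c3.png

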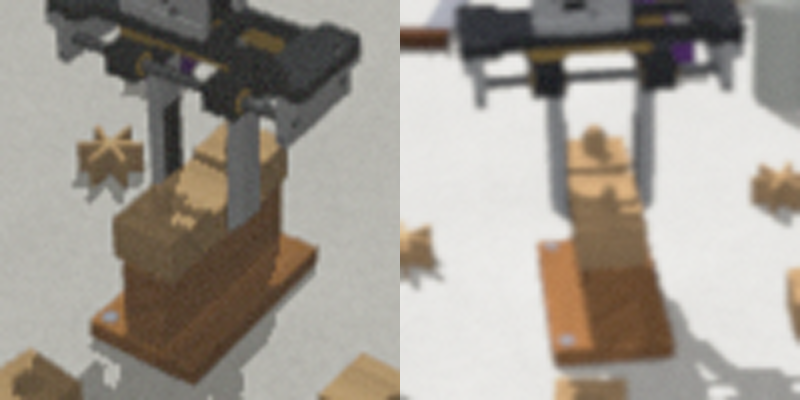

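```bash
python3 -m pendant '[[[0,0,0],0],[[0,0,0],0],[[0,0,0],0],[[0,0,0],0],[[0,0,0],0],[[0,0,0],0],[[0,0,1],0],[[0,0,1.5],0],[[0,0,2],0],[[0,0,2],0],[[0,0,2],0],[[0,0,2],0],[[0,0,0],0],[[0,0,0],0],[[0,0,0],0]]' 1 25
python3 -c "
from h import *
import pickle
c=cam('wrist');pickle.dump(c,open('w4.pkl','wb'));print(ctrl.get_obs()['ee_pos'])"
python3 -m pendant '[[[-0.2,-1.85,0],-0.016],[[-0.2,-1.85,0],-0.016],[[-0.2,-1.85,0],-0.016],[[-0.2,-1.85,0],-0.016],[[-0.2,-1.85,0],-0.016],[[-0.2,-1.85,0],-0.016],[[-0.2,-1.85,0],-0.016],[[-0.2,-1.85,0],-0.016],[[-0.2,-1.85,0],-0.016],[[-0.2,-1.85,0],-0.016],[[0,0,-2],0],[[0,0,-2],0],[[0,0,0],0],[[0,0,0],0],[[0,0,0],0]]'
python3 - <<'E'
from fit import *
import pickle
c=cam('wrist');pickle.dump(c,open('w5.pkl','wb'));o=ctrl.get_obs();print(o['ee_pos'],o['eef_rot'],o['time_s'])
L=[]
for n,P in(('w4',[.531,-.0345,.1]),('w5',[.5104,-.22,.03])):
    c=pickle.load(open(n+'.pkl','rb')); u,v=fproj(c,np.array(P))[0].astype(int); u0=u-50; v0=max(0,v-75); print(n,u0,v0)
    L.append(cv2.resize(c['color'][v0:v0+150,u0:u0+100,::-1],(400,600),interpolation=cv2.INTER_CUBIC))
cv2.imwrite('pics/c4.png',np.hstack(L))
E
```

```text
time_s: 9.85
ee_pos: [0.5305, -0.0345, 0.1788]
eef_rot: [-3.141, -0.0, 1.628]
force: [-0.1, -0.5, -0.1]
grip_width: 0.0937
grip_force: 0.0
[ 0.53035935 -0.03446757  0.1784335 ]
time_s: 11.15
ee_pos: [0.5111, -0.2195, 0.1399]
eef_rot: [3.141, 0.0, 1.468]
force: [-0.5, 0.4, -0.4]
grip_width: 0.0941
grip_force: 0.0
[ 0.5112144  -0.21951635  0.14024519] [3.14053563e+00 3.95442850e-04 1.46807757e+00] 11.2
w4 275 125
w5 274 118
```

View pics/c4.png

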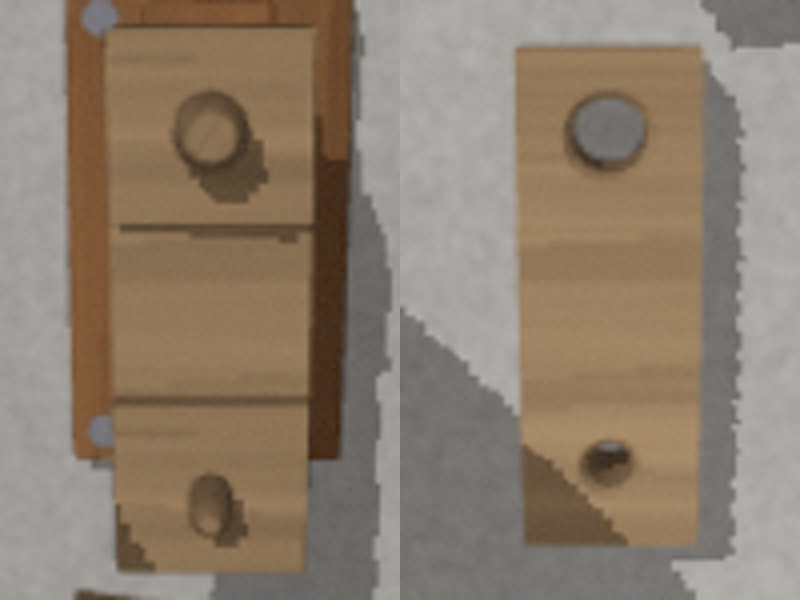

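On the left, the dowel half sits on the rail with its corners at (107,29), (315,28), (305,572) and (118,572). On the right, the hole half has its wide hole at (609,130) and narrow hole at (607,463), with the wide one at the top. That matches the orientation of the thick dowel.

```bash
python3 - <<'E'
from fit import *
import pickle
X,Y=.062,.022
c4,c5=[pickle.load(open(f'w{i}.pkl','rb')) for i in(4,5)]
dl={(X,Y,.03):(107,29),(X,-Y,.03):(315,28),(-X,-Y,.03):(305,572),(-X,Y,.03):(118,572),(.02,Y,.03):(111,227),(.02,-Y,.03):(313,227),(-.02,Y,.03):(115,402),(-.02,-Y,.03):(308,400),(.041,0,.048):(210,138)}
print(wfit(c4,dl,[.531,-.0345,1.628],(275,125),4,.07))
du={(X,Y,.03):(117,47),(X,-Y,.03):(303,46),(-X,-Y,.03):(296,544),(-X,Y,.03):(125,545),(.041,0,.03):(208,132),(-.041,0,.03):(207,463)}
print(wfit(c5,du,[.5104,-.22,1.4685],(274,118),4))
E
```

```text
(array([ 0.53246593, -0.03701752,  1.63020207]), array([[-0.71, -0.66],
       [ 0.56, -0.52],
       [ 0.49,  0.84],
       [-0.39,  0.95],
       [-0.97, -0.35],
       [ 0.52, -0.46],
       [-0.95,  0.73],
       [ 0.91,  1.13],
       [ 0.26, -0.46]]))
(array([ 0.51156264, -0.22063495,  1.46871623]), array([[-0.79, -0.53],
       [ 0.28, -0.33],
       [ 0.06, -0.07],
       [-0.54, -0.31],
       [ 0.26,  0.57],
       [ 0.6 ,  0.99]]))
```

```bash
python3 -m pendant '[[[-0.1,0,-2],0],[[0,0,-2],0],[[0,0,-2],0],[[0,0,-2],0],[[0,0,-2],0],[[0,0,-1.5],0],[[0,0,-1.2],0],[[0,0,-0.6],0],[[0,0,0],0],[[0,0,0],0]]' 1
python3 -m pendant '[[[0,0,0],0],[[0,0,0],0],[[0,0,0],0],[[0,0,0],0],[[0,0,0],0],[[0,0,0],0],[[0,0,0],0],[[0,0,0],0],[[0,0,0],0],[[0,0,0],0],[[0,0,0],0]]' 0 45
```

```text
time_s: 12.03
ee_pos: [0.5102, -0.2197, 0.007]
eef_rot: [3.141, 0.0, 1.468]
force: [-0.5, 0.0, 0.1]
grip_width: 0.0939
grip_force: 0.0
time_s: 12.95
ee_pos: [0.5098, -0.2195, 0.0063]
eef_rot: [3.142, 0.0, 1.468]
force: [0.3, 0.4, -0.4]
grip_width: 0.0436
grip_force: 45.0
```

```bash
python3 -m pendant '[[[0,0,0.5],0],[[0,0,1.5],0],[[0,0,2.5],0],[[0,0,2.5],0],[[0,0,2.5],0],[[0,0,2.5],0],[[0,0,1.5],0],[[0,0,1],0],[[0,0,0],0]]'
python3 -m pendant '[[[0.21,1.83,0],0.016],[[0.21,1.83,0],0.016],[[0.21,1.83,0],0.016],[[0.21,1.83,0],0.016],[[0.21,1.83,0],0.016],[[0.21,1.83,0],0.016],[[0.21,1.83,0],0.016],[[0.21,1.83,0],0.016],[[0.21,1.83,0],0.016],[[0.21,1.83,0],0.016],[[0.02,0.04,0],0],[[0,0,-1],0],[[0,0,-0.6],0],[[0,0,0],0],[[0,0,0],0],[[0,0,0],0]]'
python3 - <<'E'
from h import *
import pickle
D={n:cam(n) for n in('scene','side')}; pickle.dump(D,open('d6.pkl','wb'))
print(ctrl.get_obs()['ee_pos'],ctrl.get_obs()['eef_rot'])
L=[]
for n in D:
    u,v=proj(D[n],[.531,-.035,.11])[0].astype(int)
    print(n,u-40,v-40); L.append(cv2.resize(D[n]['color'][v-40:v+40,u-40:u+40,::-1],(400,400),interpolation=cv2.INTER_CUBIC))
cv2.imwrite('pics/c6.png',np.hstack(L))
E
```

```text
time_s: 13.7
ee_pos: [0.5104, -0.2198, 0.1532]
eef_rot: [3.139, 0.001, 1.468]
force: [0.0, -0.6, -0.8]
grip_width: 0.0437
grip_force: 45.0
time_s: 15.03
ee_pos: [0.5309, -0.0367, 0.1351]
eef_rot: [-3.141, -0.0, 1.627]
force: [0.1, -0.7, -1.2]
grip_width: 0.0436
grip_force: 45.0
[ 0.53110543 -0.03650272  0.13545224] [3.14116356e+00 1.14691567e-04 1.62715520e+00]
scene 270 159
side 286 157
```

View pics/c6.png

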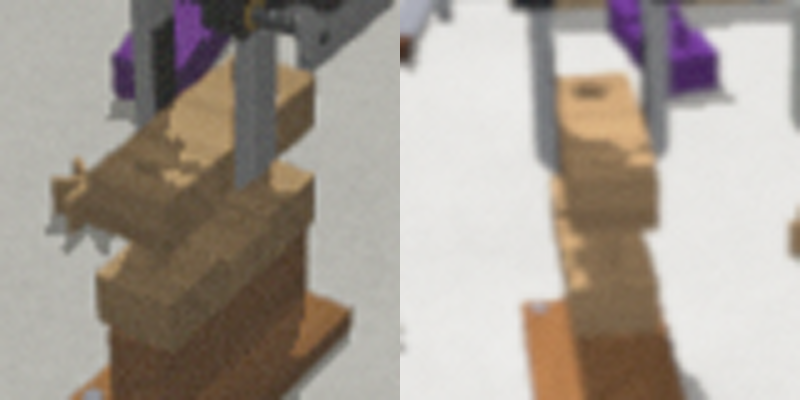

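```bash
python3 - <<'E'
from fit import *
import pickle
D=pickle.load(open('d6.pkl','rb'))
a=1.628;k,s=np.cos(a),np.sin(a);W=lambda x,y,z:[.531+k*x-s*y,-.036+s*x+k*y,z]
for n,o in(('scene',(270,159)),('side',(286,157))):
    for pt in((.062,-.022),(-.062,.022),(-.062,-.022)):
        print(n,pt,[((proj(D[n],W(*pt,z))[0]-o)*5+2).round().tolist() for z in(.159,.129,.1,.07)])
E
python3 -m pendant '[[[0,0.03,-0.4],0],[[0,0,-0.4],0],[[0,0,-0.4],0],[[0,0,0],0],[[0,0,0],0]]'
python3 -m pendant '[[[0,0,-0.1],0],[[0,0,-0.1],0],[[0,0,0],0],[[0,0,0],0]]'
```

```text
scene (0.062, -0.022) [[315.0, 73.0], [314.0, 125.0], [314.0, 173.0], [313.0, 221.0]]
scene (-0.062, 0.022) [[85.0, 170.0], [88.0, 223.0], [91.0, 272.0], [94.0, 321.0]]
scene (-0.062, -0.022) [[163.0, 202.0], [165.0, 255.0], [167.0, 305.0], [169.0, 354.0]]
side (0.062, -0.022) [[229.0, 66.0], [230.0, 117.0], [230.0, 164.0], [231.0, 212.0]]
side (-0.062, 0.022) [[171.0, 178.0], [173.0, 232.0], [174.0, 283.0], [176.0, 334.0]]
side (-0.062, -0.022) [[261.0, 171.0], [262.0, 226.0], [262.0, 276.0], [262.0, 328.0]]
time_s: 15.55
ee_pos: [0.5308, -0.0358, 0.1229]
eef_rot: [-3.141, -0.0, 1.628]
force: [0.5, 0.2, -0.9]
grip_width: 0.0438
grip_force: 45.0
time_s: 15.88
ee_pos: [0.531, -0.0358, 0.1213]
eef_rot: [-3.142, 0.0, 1.628]
force: [-0.2, 1.0, -1.4]
grip_width: 0.0434
grip_force: 45.0
```

The tips have entered their holes with no contact force, so I'll keep going down.

```bash
python3 -m pendant '[[[0,0,-0.1],0],[[0,0,-0.1],0],[[0,0,-0.1],0],[[0,0,0],0],[[0,0,0],0]]'
```

```text
time_s: 16.3
ee_pos: [0.5309, -0.0358, 0.1182]
eef_rot: [-3.141, -0.0, 1.628]
force: [-0.7, -0.6, -1.7]
grip_width: 0.0438
grip_force: 45.0
```

```bash
python3 -m pendant '[[[0,0,-0.1],0],[[0,0,-0.1],0],[[0,0,0],0],[[0,0,0],0]]'
```

```text
time_s: 16.63
ee_pos: [0.531, -0.0358, 0.1162]
eef_rot: [-3.141, -0.0, 1.628]
force: [0.2, -0.5, -1.4]
grip_width: 0.0438
grip_force: 45.0
```

```bash
python3 -m pendant '[[[0,0,-0.2],0],[[0,0,-0.2],0],[[0,0,-0.2],0],[[0,0,-0.15],0],[[0,0,0],0],[[0,0,0],0]]'
```

```text
time_s: 17.13
ee_pos: [0.531, -0.0358, 0.1086]
eef_rot: [-3.141, -0.0, 1.628]
force: [0.2, 0.5, -0.8]
grip_width: 0.0438
grip_force: 45.0
```

```bash
python3 -m pendant '[[[0,0,-0.1],0],[[0,0,-0.05],0],[[0,0,0],0],[[0,0,0],0],[[0,0,0],0]]'
```

```text
time_s: 17.55
ee_pos: [0.531, -0.0358, 0.1073]
eef_rot: [3.142, -0.0, 1.628]
force: [0.1, -0.4, -1.0]
grip_width: 0.0437
grip_force: 45.0
```

```bash
python3 -m pendant '[[[0,0,-0.05],0],[[0,0,-0.05],0],[[0,0,0],0],[[0,0,0],0],[[0,0,0],0]]'
```

```text
time_s: 17.97
ee_pos: [0.531, -0.0358, 0.1062]
eef_rot: [3.142, 0.0, 1.628]
force: [0.6, -0.2, -1.7]
grip_width: 0.0437
grip_force: 45.0
```

```bash
python3 -m pendant '[[[0,0,-0.03],0],[[0,0,0],0],[[0,0,0],0],[[0,0,0],0]]'
```

```text
time_s: 18.3
ee_pos: [0.531, -0.0358, 0.1062]
eef_rot: [3.141, 0.0, 1.628]
force: [-2.5, 0.3, 5.9]
grip_width: 0.0436
grip_force: 45.0
```

```bash
python3 -m pendant '[[[0,0,-0.03],0],[[0,0,0],0],[[0,0,0],0],[[0,0,0],0],[[0,0,0],0]]'
```

```text
time_s: 18.72
ee_pos: [0.531, -0.0358, 0.1062]
eef_rot: [3.141, 0.0, 1.628]
force: [-4.4, 0.8, 8.8]
grip_width: 0.0434
grip_force: 45.0
```

```bash
python3 -m pendant '[[[-0.02,0,-0.04],0],[[0,0,0],0],[[0,0,0],0],[[0,0,0],0],[[0,0,0],0],[[0,0,0],0]]'
```

```text
time_s: 19.22
ee_pos: [0.531, -0.0358, 0.1062]
eef_rot: [3.141, 0.0, 1.628]
force: [-4.5, 0.8, 12.8]
grip_width: 0.0432
grip_force: 45.0
```

```bash
python3 -m pendant '[[[-0.03,0,-0.02],0],[[0,0,0],0],[[0,0,0],0],[[0,0,0],0],[[0,0,0],0],[[0,0,0],0],[[0,0,0],0],[[0,0,0],0]]'
python3 - <<'E'
from h import *
F=[]
D={}
for i in range(3):
    for n in('scene','side'): D[n]=cam(n); F.append(ctrl.get_obs()['force'])
print(np.round(F,1).tolist())
L=[]
for n in D:
    u,v=proj(D[n],[.531,-.035,.10])[0].astype(int)
    L.append(cv2.resize(D[n]['color'][v-40:v+40,u-40:u+40,::-1],(400,400),interpolation=cv2.INTER_CUBIC))
cv2.imwrite('pics/c7.png',np.hstack(L))
E
```

```text
time_s: 19.88
ee_pos: [0.531, -0.0358, 0.1062]
eef_rot: [3.14, 0.0, 1.628]
force: [-3.2, 0.0, 13.6]
grip_width: 0.0437
grip_force: 45.0
[[-3.3, 1.0, 13.8], [-2.9, 1.3, 13.8], [-2.7, 0.8, 14.1], [-3.7, 1.3, 14.0], [-3.4, 0.6, 12.5], [-3.5, 0.4, 13.8]]
```

View pics/c7.png

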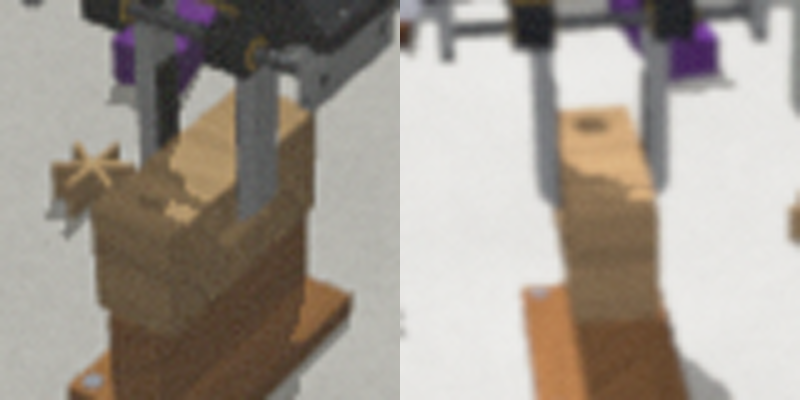

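The halves meet all along their length on the rail. The reading is about 14 N, and adding the hole half's own weight makes the push about 15 N. I'll add a small nudge, let it settle and hand in.

```bash
python3 -m pendant '[[[0,0,-0.005],0],[[0,0,0],0],[[0,0,0],0],[[0,0,0],0],[[0,0,0],0],[[0,0,0],0],[[0,0,0],0],[[0,0,0],0],[[0,0,0],0],[[0,0,0],0],[[0,0,0],0],[[0,0,0],0]]' && python3 -c "
from station import ctrl
print(ctrl.hand_in())"
```

```text
time_s: 21.18
ee_pos: [0.531, -0.0358, 0.1062]
eef_rot: [3.14, 0.0, 1.628]
force: [-4.0, 1.1, 13.2]
grip_width: 0.0439
grip_force: 45.0
the job is handed in; nothing more can be done
None
```

I handed the job in at 21.2 s with the dowel half on the rail, the hole half fully seated over it, and the gripper still holding the pair pressed down; the last downward force reading was 13.2 N, or about 14–15 N on the pair with the hole half's own weight.

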